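# Load the bench rack with switch jars in reverse order

## Task

The keyboard will be fitted from its other end, so move the four jars of key switches from the wooden rack to the white rack in reverse order, one to a compartment: the jar at the left-hand end of the wooden rack goes to the right-hand end of the white rack, and so on along the row. Keep the jars upright, set each one down onto the compartment's floor rather than dropping it, and leave all four standing there, released. The colour tags on the wooden rack show the original order.

Things in the scene. Friction and masses are not known exactly. Their poses are not given: they have to be found in the camera images.
- wood_rack: Fixed dark-wood tray, 64 (x) x 244 mm (y), origin under its centre on the table, z up, +y end = left end from the robot (yaw under 0.3). Four 56 x 56 mm compartments in a row, centred at x 0, y +90, +30, -30, -90 mm; floor 5 mm thick, walls and dividers 4 mm thick, tops 12 mm above the table. Along its -x (robot) side a lip 20 mm wide, 6 mm high, with the colour tags.
- white_rack: Fixed white tray, empty at the start, left or right of the wooden one and alike without lip: 64 (x) x 244 mm (y), origin under its centre on the table, z up, +y end = left end from the robot (yaw under 0.3). Four 56 x 56 mm compartments centred at x 0, y +90, +30, -30, -90 mm; floor 5 mm thick, walls and dividers 4 mm thick, tops 12 mm above the table.
- jar_red: Clear cylindrical jar of key switches with a red lid: diameter 36 mm, height 58 mm (lid: the top 14 mm, same diameter), 40 to 90 g, rigid. Loose; starts upright in a compartment of the wooden rack, up to 5 mm off its middle in x and y. Origin: centre of its underside; z up its axis.
- tag_red: Small red tag, 14 x 34 x 4 mm, fixed on the wooden rack's lip in front of the compartment where the red-lidded jar starts, so it shows the original order. Origin: centre of its underside, 42 mm from the compartment's middle towards the robot (-x of the wooden rack); axes as the wooden rack's.
- jar_yellow: Clear cylindrical jar of key switches with a yellow lid: diameter 36 mm, height 58 mm (lid: the top 14 mm, same diameter), 40 to 90 g, rigid. Loose; starts upright in a compartment of the wooden rack, up to 5 mm off its middle in x and y. Origin: centre of its underside; z up its axis.
- tag_yellow: Small yellow tag, 14 x 34 x 4 mm, fixed on the wooden rack's lip in front of the compartment where the yellow-lidded jar starts, so it shows the original order. Origin: centre of its underside, 42 mm from the compartment's middle towards the robot (-x of the wooden rack); axes as the wooden rack's.
- jar_green: Clear cylindrical jar of key switches with a green lid: diameter 36 mm, height 58 mm (lid: the top 14 mm, same diameter), 40 to 90 g, rigid. Loose; starts upright in a compartment of the wooden rack, up to 5 mm off its middle in x and y. Origin: centre of its underside; z up its axis.
- tag_green: Small green tag, 14 x 34 x 4 mm, fixed on the wooden rack's lip in front of the compartment where the green-lidded jar starts, so it shows the original order. Origin: centre of its underside, 42 mm from the compartment's middle towards the robot (-x of the wooden rack); axes as the wooden rack's.
- jar_blue: Clear cylindrical jar of key switches with a blue lid: diameter 36 mm, height 58 mm (lid: the top 14 mm, same diameter), 40 to 90 g, rigid. Loose; starts upright in a compartment of the wooden rack, up to 5 mm off its middle in x and y. Origin: centre of its underside; z up its axis.
- tag_blue: Small blue tag, 14 x 34 x 4 mm, fixed on the wooden rack's lip in front of the compartment where the blue-lidded jar starts, so it shows the original order. Origin: centre of its underside, 42 mm from the compartment's middle towards the robot (-x of the wooden rack); axes as the wooden rack's.
There are look-alikes about, which are no part of the job. Leave any orange look-alike of the jar_yellow alone.

How it is judged:
At the end, for the whole second after the job is handed in: All four jars stand in the white rack in the reverse of their original order (as the tags show), each within 12 mm of its compartment's middle in the rack's x and y, its underside within 4 mm of the compartment's floor, upright within 0.1 rad, at rest and released (((y of tag_red in the frame of wood_rack between 0.07 and 0.11 m and y of jar_red in the frame of white_rack between -0.102 and -0.078 m) or (y of tag_red in the frame of wood_rack between 0.01 and 0.05 m and y of jar_red in the frame of white_rack between -0.042 and -0.018 m) or (y of tag_red in the frame of wood_rack between -0.05 and -0.01 m and y of jar_red in the frame of white_rack between 0.018 and 0.042 m) or (y of tag_red in the frame of wood_rack between -0.11 and -0.07 m and y of jar_red in the frame of white_rack between 0.078 and 0.102 m)) and x of jar_red in the frame of white_rack between -0.012 and 0.012 m and z of jar_red in the frame of white_rack between 0.001 and 0.009 m and angle between each of jar_red, jar_yellow, jar_green, jar_blue's own z axis and vertical below 0.1 rad and linear speed of each of jar_red, jar_yellow, jar_green, jar_blue below 0.02 m/s and angular speed of each of jar_red, jar_yellow, jar_green, jar_blue below 0.3 rad/s and contact force between each of jar_red, jar_yellow, jar_green, jar_blue and the fingers below 0.1 N and ((y of tag_yellow in the frame of wood_rack between 0.07 and 0.11 m and y of jar_yellow in the frame of white_rack between -0.102 and -0.078 m) or (y of tag_yellow in the frame of wood_rack between 0.01 and 0.05 m and y of jar_yellow in the frame of white_rack between -0.042 and -0.018 m) or (y of tag_yellow in the frame of wood_rack between -0.05 and -0.01 m and y of jar_yellow in the frame of white_rack between 0.018 and 0.042 m) or (y of tag_yellow in the frame of wood_rack between -0.11 and -0.07 m and y of jar_yellow in the frame of white_rack between 0.078 and 0.102 m)) and x of jar_yellow in the frame of white_rack between -0.012 and 0.012 m and z of jar_yellow in the frame of white_rack between 0.001 and 0.009 m and ((y of tag_green in the frame of wood_rack between 0.07 and 0.11 m and y of jar_green in the frame of white_rack between -0.102 and -0.078 m) or (y of tag_green in the frame of wood_rack between 0.01 and 0.05 m and y of jar_green in the frame of white_rack between -0.042 and -0.018 m) or (y of tag_green in the frame of wood_rack between -0.05 and -0.01 m and y of jar_green in the frame of white_rack between 0.018 and 0.042 m) or (y of tag_green in the frame of wood_rack between -0.11 and -0.07 m and y of jar_green in the frame of white_rack between 0.078 and 0.102 m)) and x of jar_green in the frame of white_rack between -0.012 and 0.012 m and z of jar_green in the frame of white_rack between 0.001 and 0.009 m and ((y of tag_blue in the frame of wood_rack between 0.07 and 0.11 m and y of jar_blue in the frame of white_rack between -0.102 and -0.078 m) or (y of tag_blue in the frame of wood_rack between 0.01 and 0.05 m and y of jar_blue in the frame of white_rack between -0.042 and -0.018 m) or (y of tag_blue in the frame of wood_rack between -0.05 and -0.01 m and y of jar_blue in the frame of white_rack between 0.018 and 0.042 m) or (y of tag_blue in the frame of wood_rack between -0.11 and -0.07 m and y of jar_blue in the frame of white_rack between 0.078 and 0.102 m)) and x of jar_blue in the frame of white_rack between -0.012 and 0.012 m and z of jar_blue in the frame of white_rack between 0.001 and 0.009 m); the robot touches nothing.
It fails at once if a jar is tipped by more than 0.7 rad (angle between any of jar_red, jar_yellow, jar_green, jar_blue's own z axis and vertical above 0.7 rad).
It fails at once if a jar is let go more than 20 mm above the white rack's floor ((x of jar_red in the frame of white_rack between -0.05 and 0.05 m and y of jar_red in the frame of white_rack between -0.14 and 0.14 m and z of jar_red in the frame of white_rack above 0.025 m and contact force between jar_red and the fingers below 0.05 N) or (x of jar_yellow in the frame of white_rack between -0.05 and 0.05 m and y of jar_yellow in the frame of white_rack between -0.14 and 0.14 m and z of jar_yellow in the frame of white_rack above 0.025 m and contact force between jar_yellow and the fingers below 0.05 N) or (x of jar_green in the frame of white_rack between -0.05 and 0.05 m and y of jar_green in the frame of white_rack between -0.14 and 0.14 m and z of jar_green in the frame of white_rack above 0.025 m and contact force between jar_green and the fingers below 0.05 N) or (x of jar_blue in the frame of white_rack between -0.05 and 0.05 m and y of jar_blue in the frame of white_rack between -0.14 and 0.14 m and z of jar_blue in the frame of white_rack above 0.025 m and contact force between jar_blue and the fingers below 0.05 N)).
It also fails if it takes over 96 s, if anything falls off the work surface, if the arm or the gripper's body presses on something with over 40 N, if the wrist force passes 120 N, or if a joint passes its speed limit or range.

## Robot

A 6-joint arm with a two-finger parallel gripper is mounted at the origin on the work surface. World frame = base frame: x ahead of the robot, y to its left, z up, the work surface at z = 0. Lengths are in m, angles in rad, forces in N, time in s.
With the tool pointing down it reaches from about 0.2 to 0.875 m from the base axis. Payload 3.4 kg.
Tool frame: the origin (TCP) lies midway between the tips of the shut fingers; the grasp point (between the pads) lies 19 mm behind it (r.grasp_offset is the distance from the TCP to the grasp point, in m); z points along the fingers, y is the line along which they close (so a half turn about z gives the same grasp; the last joint's range is limited). The gripper opens to 94 mm and grips with 3 to 60 N. Pads are 16 mm wide; open, the fingers measure 119 mm over their backs; the gripper's body (75 mm by 177 mm) begins 78 mm behind the grasp point.
Start: joints at [-1.349, 0.276, 1.505, -0, 1.361, -0.121], TCP at [0.193, -0.542, 0.205] pointing down, gripper open.
Joint ranges: [-2.89, 2.89], [-0.75, 2.08], [0.22, 2.7], [-1.18, 4.32], [0.11, 2.71], [-2.7, 2.7]. Speed limits (rad/s): [2.57, 2.57, 3.14, 3.14, 3.14, 3.14].

## Interface

Orientations are given as a unit quaternion [w, x, y, z].
In Python, from station import r gives the robot as it stands.
- The arm moves only by the tool carry_out, never from a script. Its argument "increments" is a list that holds one entry, the list of rows, each a list of 7 numbers: the closure in counts, from 0 (fully open) to 255 (shut), then the shift along the tool's x, y, z each as a share of 0.3 m, from -1 to 1, then the turn, a rotation vector about the tool's x, y, z each as a share of 60 degrees, from -1 to 1. A call has 1 to 10 rows; each row shifts and turns the commanded pose from where the row before left it, along the tool's axes as they then stand; what a row does not reach is not made up. A row lasts 1/10 s, in which the tool goes at most 50 mm and 8.59 degrees, less where a joint would pass 70% of its speed; a pose out of reach is approached as far as the arm can. A call with a number of a shift or a turn outside -1 to 1 is refused whole. A call with a gripper value outside its range is refused whole. The fingers move at their own pace and stop on an object; the grip force is fixed at half the most. Time passes only in rows, so rows that do not move let the fingers close. It gives the time, the measured TCP pose, the force, the opening and the grip force at its end, in the units of the state.
- r.sense(): the state, without advancing time (a new reading comes with each control period).
- r.capture(name): name is "scene" or "top" or "wrist"; returns (picture, depth): 420x560x3 uint8, blue, green, red; 420x560 float32, m along the optical axis (not along the pixel's ray), 0 where there is no reading.
- r.camera_model(name): a dict with "intrinsics" (3x3 intrinsics, pixels), "dist" ([k1, k2, p1, p2, k3] as OpenCV has them; the pictures are not rectified), "rvec" (rotation vector, rad) and "tvec" (3), from world to camera coordinates, as OpenCV has them. Camera axes: x right, y down, z forward; pixel columns grow to the right and rows downward; lengths in m; the calibration is good to about 2 mm. A picture is of the moment at which its call begins: read the wrist's pose just before it. camera_model takes no time and is no camera call; for the wrist camera it gives the pose at the moment of the call.
- r.close_job(): hands the job in; it is judged then, once.
Trained networks look in the newest picture that a camera, given by its name, has taken for a name from the list of things; names that differ only in an ending like _2 or _b are one class to them, and where a whole thing is asked for, a point or a joint stands for the part that bears it (a point fixed in the world has none). Each returns a list of dicts, best first, with "score" (0 to 1); they miss things now and then, are a little off and sometimes report something else, mostly with a low value. They report only what shows in the picture. A call takes as long as a camera call. They do not tell look-alikes from the thing itself.
- r.cut_out(camera, query): "region" (420x560 bool, what is visible of it) and "extent" ([centre column, centre row, width, height] in pixels, round what is visible of it).
The state is a dict: "time": time; "q": joint angles; "joint_vel": joint speeds; "joint_torque": joint torques, N m; "tool_pos": TCP position; "ee_rot": TCP orientation; "wrist_force": force on the tool from outside, world axes, zero at the start; "ft_torque": the same for the moment, N m; "gripper_width": opening from 0.0 (shut) to 1.0 (fully open); "finger_force": force on a finger pad.
Only numpy, scipy, OpenCV 4.12 (cv2) and the standard library are available. Lean on these libraries where they do the work, as an engineer would, in place of code of your own. Each camera call takes 0.05 s, during which the arm holds its last target. There are 200 camera calls.

## Working session

There is one attempt and no reset: what is moved stays moved. The work goes in short steps, Python scripts to look and compute and a tool call to move; the robot and the scene stay as the last step left them, time stands still between calls to the robot, and variables do not carry over. Pictures are saved under pics/ and viewed, at most 14 in all, crops included, and the job is handed in when it is done.

Besides the shell and the picture viewer there is one more tool, called as name(argument=value, ...), one argument or row to a line, values as JSON. carry_out: Moves the arm, as the interface text tells. Its arguments: {"type":"object","properties":{"increments":{"type":"array","items":{"type":"array","items":{"type":"array","items":{"type":"number"}}}}},"required":["increments"]}

```bash
mkdir -p pics; cat > h.py <<'E'
import numpy as np, cv2
from station import r
from scipy.spatial.transform import Rotation as R
def shot(n,f):
    p,d=r.capture(n); cv2.imwrite('pics/'+f+'.png',p); np.save('pics/'+f+'.npy',d); return p,d
def cam(n):
    m=r.camera_model(n); K=np.array(m['intrinsics']);D=np.array(m['dist'],float);Rm=cv2.Rodrigues(np.array(m['rvec'],float))[0];t=np.array(m['tvec'],float).ravel()
    return K,D,Rm,t
def rays(n,uv,c=None):
    K,D,Rm,t=c or cam(n)
    x=cv2.undistortPoints(np.array(uv,float).reshape(-1,1,2),K,D)[:,0]
    return -Rm.T@t, np.c_[x,np.ones(len(x))]@Rm   # origin, world dirs (unit depth)
def pts(n,uv,z,c=None):
    o,d=rays(n,uv,c); return o+d*np.asarray(z).reshape(-1,1)
def plane(n,uv,h,c=None):
    o,d=rays(n,uv,c); return o+d*((h-o[2])/d[:,2:])
E
python3 - <<'E'
from h import *
s=r.sense(); print({k:np.round(v,3) for k,v in s.items()})
import pickle
for n in('scene','top'):
    p,d=shot(n,n+'0'); c=cam(n); print(n,(-c[2].T@c[3]).round(3))
    for q in('wood_rack','white_rack','jar_red','jar_yellow','jar_green','jar_blue','tag_red','tag_yellow','tag_green','tag_blue'):
        for o in r.cut_out(n,q)[:3]:
            m=o['region']&(d>0); v,u=np.nonzero(m)
            if len(u)==0: continue
            P=pts(n,np.c_[u,v],d[m]); print(q,round(o['score'],2),np.round(o['extent']),np.median(P,0).round(3),np.percentile(P[:,2],[5,95]).round(3))
E
```

```text
{'time': np.float64(0.0), 'q': array([-1.349,  0.277,  1.506, -0.   ,  1.361, -0.121]), 'joint_vel': array([ 0.001,  0.001,  0.001,  0.002, -0.   ,  0.001]), 'joint_torque': array([ 3.0000e-03, -4.0457e+01, -2.3722e+01,  7.1000e-02,  3.5000e-02,
       -0.0000e+00]), 'tool_pos': array([ 0.193, -0.541,  0.205]), 'ee_rot': array([-0.001,  0.985,  0.171, -0.   ]), 'wrist_force': array([ 0.411,  0.431, -0.103]), 'ft_torque': array([ 0.007,  0.039, -0.036]), 'finger_force': np.float64(0.0), 'gripper_width': np.float64(1.003)}
scene [ 1.067 -0.589  0.627]
wood_rack 0.79 [335. 180. 109.  58.] [0.551 0.154 0.007] [0.003 0.013]
white_rack 0.58 [227. 299. 135. 116.] [ 0.608 -0.21   0.006] [0.003 0.013]
jar_red 0.85 [310. 179.  16.  33.] [0.529 0.085 0.041] [0.01  0.064]
jar_yellow 0.92 [360. 200.  22.  35.] [0.638 0.103 0.04 ] [0.006 0.06 ]
jar_yellow 0.7 [328. 170.  21.  38.] [0.536 0.141 0.042] [0.009 0.064]
jar_yellow 0.21 [227. 298. 128. 109.] [ 0.608 -0.209  0.006] [0.003 0.013]
jar_green 0.73 [349. 160.  18.  33.] [0.538 0.202 0.042] [0.007 0.065]
jar_blue 0.65 [367. 149.  20.  33.] [0.5
[... 417 characters left out ...]
0.86 [221. 224.  25.  23.] [0.517 0.093 0.063] [0.035 0.065]
jar_yellow 0.75 [191. 218.  24.  22.] [0.526 0.149 0.062] [0.022 0.065]
jar_yellow 0.62 [207. 162.  21.  23.] [0.625 0.111 0.058] [0.013 0.06 ]
jar_green 0.91 [155. 218.  32.  23.] [0.527 0.208 0.062] [0.013 0.065]
jar_blue 0.69 [124. 215.  31.  26.] [0.535 0.263 0.062] [0.018 0.065]
tag_red 0.51 [222. 245.  17.  10.] [0.478 0.098 0.01 ] [0.007 0.012]
tag_yellow 0.46 [188. 242.  13.   5.] [0.484 0.16  0.01 ] [0.007 0.012]
tag_yellow 0.17 [127. 239.  14.  11.] [0.498 0.278 0.01 ] [0.008 0.012]
tag_green 0.68 [158. 239.  14.  13.] [0.491 0.219 0.01 ] [0.007 0.012]
tag_green 0.63 [126. 215.  26.  25.] [0.534 0.264 0.062] [0.019 0.065]
```

```bash
python3 - <<'E'
import cv2
p=cv2.imread('pics/top0.png'); cv2.imwrite('pics/v1.png',cv2.resize(p[120:290,80:480],None,fx=2,fy=2,interpolation=cv2.INTER_CUBIC))
p=cv2.imread('pics/scene0.png'); cv2.imwrite('pics/v2.png',cv2.resize(p[110:380,130:430],None,fx=2,fy=2,interpolation=cv2.INTER_CUBIC))
E
```

```text
(no output)
```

View pics/v1.png

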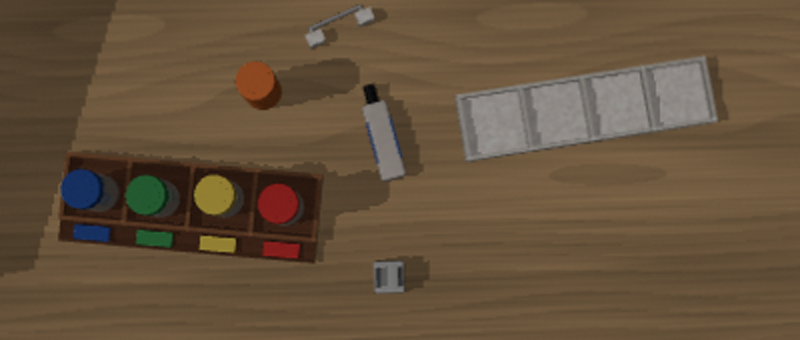

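View pics/v2.png

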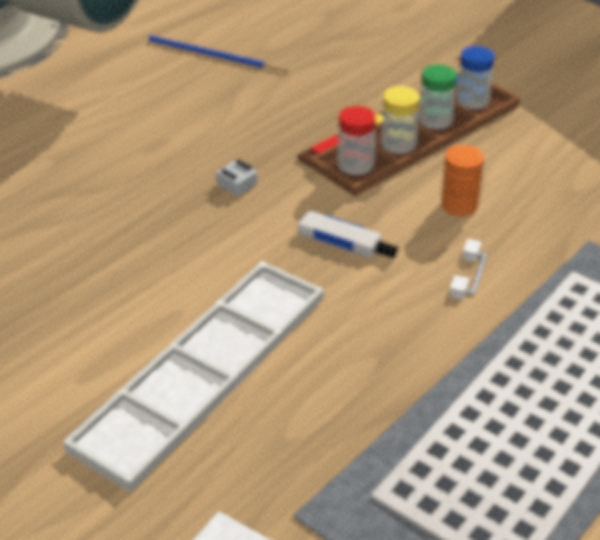

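Top view (2x crop): the wooden rack reads, left to right, blue (82,188), green (147,195), yellow (214,195), red (277,204), and the tags match. The orange look-alike is at (256,82), and the empty white rack runs from (465,125) to (710,90). The scene view shows the same order. So red goes to the white rack's left (+y) end, then yellow, then green, with blue at the right end.

```bash
cat > m.py <<'E'
from h import *
from scipy.optimize import minimize, least_squares
im={n:cv2.imread(f'pics/{n}0.png') for n in('top','scene')}; dp={n:np.load(f'pics/{n}0.npy') for n in im}; C={n:cam(n) for n in im}
H={'red':(0,),'yellow':(27,),'green':(65,),'blue':(112,)}
def proj(n,P): K,D,Rm,t=C[n]; return cv2.projectPoints(np.array(P,float),cv2.Rodrigues(Rm)[0],t,K,D)[0][:,0]
# jars: lid-cylinder silhouettes (top 14 mm) matched to colour masks in both views
guess={'red':(.517,.093),'yellow':(.526,.150),'green':(.527,.208),'blue':(.535,.263)}
a=np.linspace(0,2*np.pi,40)
S=4
def iou(n,P,mask,box):
    h=cv2.convexHull((( proj(n,P)-box[:2])*S).astype(np.float32)); f=np.zeros(((box[3]-box[1])*S,(box[2]-box[0])*S),np.uint8)
    cv2.fillConvexPoly(f,np.round(h*16).astype(np.int32),1,shift=4)
    return (f.astype(bool)&mask).sum()/max(1,(f.astype(bool)|mask).sum())
def crop(mask,box): return cv2.resize(mask[box[1]:box[3],box[0]:box[2]].astype(np.float32),None,fx=S,fy=S,interpolation=cv2.INTER_LINEAR)>.5
def fit(fn,x0,masks,st):
    f=lambda x,ns=tuple(masks):-sum(iou(n,fn(x),*masks[n]) for n in ns)
    out=[]
    for ns in (tuple(masks),('top',)):
        sim=np.array([x0]+[np.array(x0)+np.eye(len(x0))[i]*st[i] for i in range(len(x0))])
        q=minimize(f,x0,args=(ns,),method='Nelder-Mead',options=dict(initial_simplex=sim,xatol=1e-4,fatol=1e-4)); out.append((q.x.round(4),round(-q.fun/len(ns),3)))
    return out
for k,g in guess.items():
    lid=lambda x:[[x[0]+.018*np.cos(t),x[1]+.018*np.sin(t),z] for z in(x[2],x[2]-.014) for t in a]
    masks={}
    for n in im:
        hsv=cv2.cvtColor(im[n],cv2.COLOR_BGR2HSV); c=proj(n,[[*g,.056]])[0]; b=np.round([c[0]-18,c[1]-18,c[0]+18,c[1]+18]).astype(int)
        hh=hsv[...,0].astype(int); dh=np.minimum(abs(hh-H[k][0]),180-abs(hh-H[k][0]))
        m=(dh<9)&(hsv[...,1]>130)&(hsv[...,2]>50)
        _,L=cv2.connectedComponents((m[b[1]:b[3],b[0]:b[2]]).astype(np.uint8)); 
        lab=max(range(1,L.max()+1),key=lambda i:(L==i).sum()); mm=np.zeros(m.shape,bool); mm[b[1]:b[3],b[0]:b[2]]=L==lab
        masks[n]=(crop(mm,b),b)
    print(k,fit(lid,[*g,.063],masks,[.006,.006,.006]))
masks={}
for n in im:
    o=r.cut_out(n,'white_rack') if 0 else None
    v,u=np.indices(dp[n].shape); P=pts(n,np.c_[u.ravel(),v.ravel()],dp[n].ravel(),C[n]).reshape(*dp[n].shape,3)
    hsv=cv2.cvtColor(im[n],cv2.COLOR_BGR2HSV)
    m=(hsv[...,1]<60)&(P[...,0]>.5)&(P[...,0]<.69)&(P[...,1]<-.06)&(P[...,1]>-.37)&(dp[n]>0)
    m=cv2.morphologyEx(m.astype(np.uint8),cv2.MORPH_OPEN,np.ones((3,3))); k,L,st,_=cv2.connectedComponentsWithStats(m); i=1+st[1:,4].argmax(); m=cv2.morphologyEx((L==i).astype(np.uint8),cv2.MORPH_CLOSE,np.ones((9,9)))
    b=np.array([st[i,0]-12,st[i,1]-12,st[i,0]+st[i,2]+12,st[i,1]+st[i,3]+12]); masks[n]=(crop(m,b),b); print(n,st[i])
    cv2.imwrite(f'pics/mask_{n}.png',m*255)
box=lambda x:[[x[0]+np.cos(x[2])*X-np.sin(x[2])*Y,x[1]+np.sin(x[2])*X+np.cos(x[2])*Y,z] for X in(-.032,.032) for Y in(-.122,.122) for z in(0,x[3])]
print('white',fit(box,[.604,-.2,.13,.012],masks,[.01,.01,.05,.004]))
P=np.array([[.517,.093],[.526,.15]]);
E
python3 m.py
```

```text
red [(array([0.5177, 0.0961, 0.0623]), np.float64(0.876)), (array([0.5172, 0.0954, 0.0638]), np.float64(0.958))]
yellow [(array([0.5273, 0.1519, 0.063 ]), np.float64(0.867)), (array([0.5282, 0.1548, 0.0444]), np.float64(0.963))]
green [(array([0.5293, 0.216 , 0.0562]), np.float64(0.697)), (array([ 0.5343,  0.2345, -0.0173]), np.float64(0.935))]
blue [(array([0.5361, 0.2743, 0.0584]), np.float64(0.746)), (array([0.5353, 0.2699, 0.0608]), np.float64(0.811))]
top [ 308  148  131   53 4291]
scene [ 162  241  129  114 5328]
white [(array([ 0.6037, -0.1947,  0.1285,  0.0089]), np.float64(0.959)), (array([ 0.603 , -0.1957,  0.1307,  0.0117]), np.float64(0.983))]
```

carry_out(
  increments=[
    [[0,0,0,-0.022,0,0,-0.13],[0,0,0,-0.022,0,0,-0.13],[0,0,0,-0.022,0,0,-0.13],[0,0,0,-0.022,0,0,-0.13],[0,0,0,-0.022,0,0,-0.13],[0,0,0,-0.022,0,0,-0.13],[0,0,0,-0.022,0,0,-0.13],[0,0,0,-0.022,0,0,-0.13],[0,0,0,-0.022,0,0,-0.13]],
  ],
)

```text
time: 2.0
tool_pos: [0.1933, -0.5416, 0.2651]
ee_rot: [0.0, 0.706, 0.708, -0.0]
wrist_force: [-0.3, 0.2, -0.7]
gripper_width: 1.0
finger_force: 0.0
```

carry_out(
  increments=[
    [[0,0.117,0.103,0,0,0,0],[0,0.117,0.103,0,0,0,0],[0,0.117,0.103,0,0,0,0],[0,0.117,0.103,0,0,0,0],[0,0.117,0.103,0,0,0,0],[0,0.117,0.103,0,0,0,0],[0,0.117,0.103,0,0,0,0],[0,0.117,0.103,0,0,0,0],[0,0.117,0.103,0,0,0,0],[0,0.117,0.103,0,0,0,0]],
  ],
)

```text
time: 3.0
tool_pos: [0.5043, -0.1898, 0.2651]
ee_rot: [0.0, 0.708, 0.706, -0.0]
wrist_force: [1.6, -0.5, 1.0]
gripper_width: 0.999
finger_force: 0.0
```

```bash
python3 - <<'E'
from h import *
print(r.sense()['tool_pos'].round(4)); c=cam('wrist'); p,d=shot('wrist','w1'); print((-c[2].T@c[3]).round(3), (c[2]).round(2))
import pickle; pickle.dump(c,open('w1.pkl','wb'))
print(pts('wrist',[[0,0],[559,0],[0,419],[559,419]],[.3]*4,c).round(2))
E
```

```text
[ 0.5043 -0.1898  0.2651]
[ 0.504 -0.125  0.443] [[ 1.   -0.   -0.  ]
 [-0.   -0.97  0.23]
 [-0.   -0.23 -0.97]]
[[ 0.26 -0.02  0.11]
 [ 0.74 -0.02  0.11]
 [ 0.26 -0.37  0.19]
 [ 0.74 -0.37  0.19]]
```

View pics/w1.png

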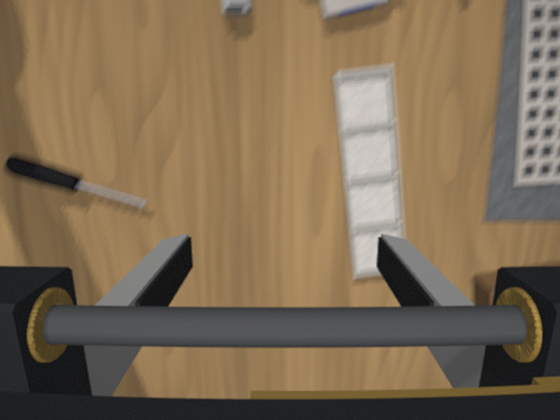

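The wrist view shows the white rack, with top corners at about (335,75) and (393,66) and the bottom-left at (355,278). The tail is partly behind a finger. I'll fit it numerically while moving on to the wooden rack.

carry_out(
  increments=[
    [[0,0.133,0.01,0,0,0,0],[0,0.133,0.01,0,0,0,0],[0,0.133,0.01,0,0,0,0],[0,0.133,0.01,0,0,0,0],[0,0.133,0.01,0,0,0,0],[0,0.133,0,0,0,0,0],[0,0.133,0,0,0,0,0],[0,0.133,0,0,0,0,0],[0,0,0,0,0,0,0]],
  ],
)

```text
time: 3.95
tool_pos: [0.5187, 0.1319, 0.2648]
ee_rot: [-0.001, 0.706, 0.708, 0.001]
wrist_force: [0.3, 0.1, 0.2]
gripper_width: 1.0
finger_force: 0.0
```

```bash
cat > lids.py <<'E'
from h import *
H={'red':0,'yellow':27,'green':65,'blue':112}
def lids(p,c,h=.063,minA=150):
    hsv=cv2.cvtColor(p,cv2.COLOR_BGR2HSV); out={}
    for k,v in H.items():
        hh=hsv[...,0].astype(int); dh=np.minimum(abs(hh-v),180-abs(hh-v))
        m=((dh<9)&(hsv[...,1]>120)&(hsv[...,2]>50)).astype(np.uint8)
        n,L,st,ce=cv2.connectedComponentsWithStats(m)
        for i in range(1,n):
            if st[i,4]>minA:
                cn=max(cv2.findContours((L==i).astype(np.uint8),0,1)[0],key=cv2.contourArea)[:,0]
                P=plane('wrist',cn,h,c)[:,:2].astype(np.float32)
                out.setdefault(k,[]).append((st[i],P))
    return out
E
python3 - <<'E'
from lids import *
import pickle
c=pickle.load(open('w1.pkl','rb'))
print('w1 corners z.012',plane('wrist',[[335,75],[393,66],[355,278]],.012,c).round(4)[:,:2].tolist())
x=[.6035,-.195,.129]
Rr=np.array([[np.cos(x[2]),-np.sin(x[2])],[np.sin(x[2]),np.cos(x[2])]])
print('pred',[(Rr@q+x[:2]).round(4).tolist() for q in np.array([[-.032,.122],[.032,.122],[-.032,-.122]])])
c=cam('wrist'); p,d=shot('wrist','w2'); pickle.dump(c,open('w2.pkl','wb'))
for k,l in lids(p,c).items():
    for st,P in l:
        e,rad=cv2.minEnclosingCircle(P); print(k,st,np.round(e,4),round(rad,4),P.mean(0).round(4))
for k in ('red','yellow','green','blue'):
    for o in r.cut_out('wrist','jar_'+k)[:2]:
        m=o['region']&(d>0); v,u=np.nonzero(m); Q=pts('wrist',np.c_[u,v],d[m],c); t=Q[Q[:,2]>.055]; print(k,round(o['score'],2),np.round(o['extent']), len(t) and (np.median(t[:,2]).round(4),((t.max(0)+t.min(0))/2).round(4)))
E
```

```text
w1 corners z.012 [[0.5599, -0.077], [0.6238, -0.0671], [0.5911, -0.3171]]
pred [[0.5561, -0.0781], [0.6195, -0.0699], [0.5875, -0.3201]]
red [243 189  16  31 406] [0.4826 0.1114] 0.0167 [0.4826 0.1115]
red [267 201  35  35 964] [0.5181 0.0963] 0.0189 [0.5178 0.0963]
yellow [248 138  16  32 428] [0.4893 0.1635] 0.0164 [0.4889 0.1637]
yellow [ 276  148   36   36 1033] [0.5275 0.1515] 0.0187 [0.5274 0.1517]
yellow [ 496  287   47   76 1664] [ 0.7911 -0.0338] 0.0536 [ 0.7956 -0.0323]
yellow [  27  288   46   75 1611] [ 0.2425 -0.0347] 0.0536 [ 0.2405 -0.0337]
yellow [ 250  377  310   22 2673] [ 0.6696 -0.1261] 0.1924 [ 0.6689 -0.1217]
green [254  85  15  32 364] [0.495  0.2154] 0.0152 [0.495  0.2155]
green [279  86  35  37 993] [0.5292 0.2119] 0.0175 [0.5289 0.2121]
blue [ 285   24   37   39 1132] [0.5359 0.2692] 0.0182 [0.5356 0.2694]
blue [260  29  15  33 406] [0.5011 0.2673] 0.0154 [0.5011 0.2674]
blue [  2 137 110  41 582] [0.2794 0.1611] 0.0648 [0.2813 0.1606]
red 0.91 [285. 213.  38.  39.] (np.float64(0.0619), array([0.5183, 0.0955, 0.0597]))
yellow 0.73 [385. 196.  47.  37.] (np.float64(0.0568), array([0.6289, 0.1153, 0.0571]))
yellow 0.71 [291. 163.  34.  36.] (np.float64(0.0619), array([0.5279, 0.1531, 0.06  ]))
green 0.68 [298. 104.  34.  38.] (np.float64(0.0618), array([0.5295, 0.2127, 0.0616]))
blue 0.78 [304.  45.  37.  42.] (np.float64(0.0617), array([0.5359, 0.2702, 0.0601]))
blue 0.72 [292. 163.  36.  36.] (np.float64(0.0619), array([0.5274, 0.1531, 0.06  ]))
```

View pics/w2.png

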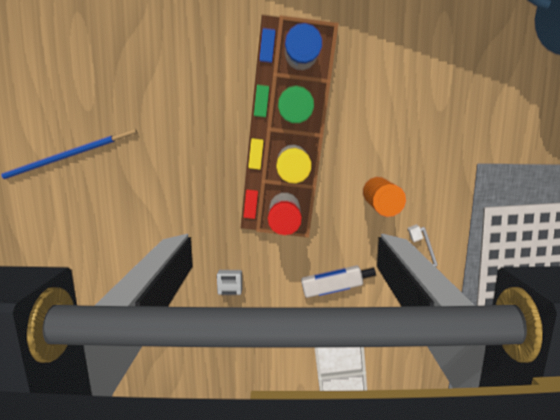

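The wrist view shows blue (303,45), green (296,104), yellow (293,164) and red (285,216) standing in the wooden rack with tags alongside, and the orange jar at (385,196). The lid positions agree with the other views, and the lid tops are at about 62 mm. Going down on red.

carry_out(
  increments=[
    [[0,-0.06,0,0.1,0,0,0],[0,-0.06,0,0.1,0,0,0],[0,0,0,0.12,0,0,0],[0,0,0,0.12,0,0,0],[0,0,0,0.12,0,0,0],[0,0,0,0.12,0,0,0],[0,0,0,0.06,0,0,0],[0,0,0,0.05,0,0,0],[0,0,0,0,0,0,0]],
  ],
)

```text
time: 5.1
tool_pos: [0.5174, 0.0901, 0.026]
ee_rot: [-0.001, 0.709, 0.705, -0.002]
wrist_force: [-0.5, 0.3, 0.2]
gripper_width: 0.998
finger_force: 0.0
```

carry_out(
  increments=[
    [[255,0,0,0,0,0,0],[255,0,0,0,0,0,0],[255,0,0,0,0,0,0],[255,0,0,0,0,0,0],[255,0,0,0,0,0,0],[255,0,0,0,0,0,0],[255,0,0,0,0,0,0],[255,0,0,0,0,0,0],[255,0,0,0,0,0,0],[255,0,0,0,0,0,0]],
  ],
)

```text
time: 6.1
tool_pos: [0.519, 0.0918, 0.0279]
ee_rot: [-0.0, 0.708, 0.706, -0.0]
wrist_force: [-0.0, -0.1, -0.0]
gripper_width: 0.378
finger_force: 30.0
```

carry_out(
  increments=[
    [[255,0,0,-0.07,0,0,0],[255,0,0,-0.12,0,0,0],[255,0,0,-0.15,0,0,0],[255,-0.1,0.04,0,0,0,0],[255,-0.135,0.05,0,0,0,0],[255,-0.135,0.05,0,0,0,0],[255,-0.135,0.05,0,0,0,0],[255,-0.1,0.04,0,0,0,0],[255,-0.065,0.017,0,0,0,0],[255,0,0,0,0,0,0]],
  ],
)

```text
time: 7.1
tool_pos: [0.5929, -0.1117, 0.1293]
ee_rot: [0.0, 0.709, 0.705, -0.0]
wrist_force: [-0.1, -0.3, -0.4]
gripper_width: 0.382
finger_force: 30.0
```

```bash
cat > wl.py <<'E'
from lids import *
import sys
s=r.sense(); print('tcp',s['tool_pos'].round(4),s['gripper_width'],s['finger_force'])
c=cam('wrist'); p,d=shot('wrist',sys.argv[1])
import pickle; pickle.dump(c,open(sys.argv[1]+'.pkl','wb'))
h=float(sys.argv[2]) if len(sys.argv)>2 else .063
for k,l in lids(p,c,h).items():
    for st,P in l:
        e,rad=cv2.minEnclosingCircle(P)
        if .012<rad<.024: print(k,st,np.round(e,4),round(rad,4))
E
python3 wl.py w3 .17
```

```text
tcp [ 0.5929 -0.1117  0.1293] 0.3822048429305949 29.999660700559616
red [ 241  222   88   86 5855] [ 0.5925 -0.1028] 0.0183
yellow [179 289  21  78 894] [ 0.5535 -0.1304] 0.0183
yellow [369 289  22  78 921] [ 0.6315 -0.1308] 0.0183
```

View pics/w3.png

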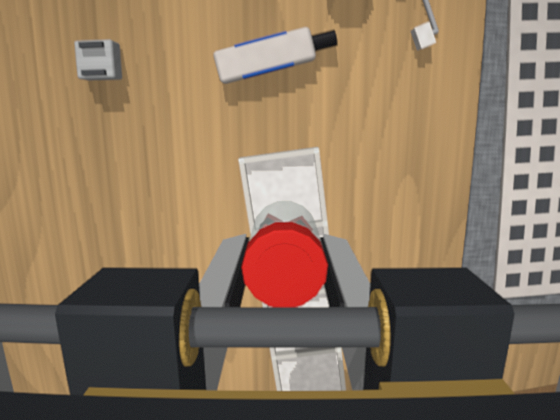

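The jar is held upright and centred at about (285,265). The white rack's top corners show at (239,160) and (319,150). I'll recheck both positions from this view.

```bash
python3 - <<'E'
from lids import *
import pickle
c=pickle.load(open('w3.pkl','rb')); p=cv2.imread('pics/w3.png')
A=plane('wrist',[[239,160],[319,150]],.012,c)[:,:2]; print(A.round(4))
yaw=.129; e=np.array([-np.sin(yaw),np.cos(yaw)]); m=A.mean(0); print('centre',(m-.122*e).round(4),'comps',[(m-.122*e+k*e).round(4) for k in(.09,.03,-.03,-.09)])
for st,P in lids(p,c,.1643)['red']: print(st, np.round(cv2.minEnclosingCircle(P),4) if 0 else cv2.minEnclosingCircle(P))
E
```

```text
[[ 0.5568 -0.0779]
 [ 0.6198 -0.0705]]
centre [ 0.604  -0.1952] comps [array([ 0.5924, -0.1059]), array([ 0.6001, -0.1654]), array([ 0.6078, -0.2249]), array([ 0.6156, -0.2844])]
[ 241  222   88   86 5855] ((0.592443585395813, -0.10515690594911575), 0.01907900534570217)
```

carry_out(
  increments=[
    [[255,0,0,0.1,0,0,0],[255,0,0,0.12,0,0,0],[255,0,0,0.06,0,0,0],[255,0,0,0.03,0,0,0],[255,0,0,0.015,0,0,0],[255,0,0,0.008,0,0,0],[255,0,0,0.006,0,0,0],[255,0,0,0,0,0,0],[255,0,0,0,0,0,0]],
  ],
)

```text
time: 8.05
tool_pos: [0.593, -0.1096, 0.0289]
ee_rot: [0.001, 0.708, 0.706, 0.0]
wrist_force: [-1.0, 0.4, -0.5]
gripper_width: 0.379
finger_force: 30.0
```

carry_out(
  increments=[
    [[255,0,0,0.003,0,0,0],[255,0,0,0,0,0,0],[0,0,0,0,0,0,0],[0,0,0,0,0,0,0],[0,0,0,0,0,0,0],[0,0,0,0,0,0,0]],
  ],
)

```text
time: 8.65
tool_pos: [0.5925, -0.1095, 0.0271]
ee_rot: [-0.0, 0.708, 0.706, -0.0]
wrist_force: [-0.1, 0.4, 0.3]
gripper_width: 0.686
finger_force: 0.0
```

carry_out(
  increments=[
    [[0,0,0,0,0,0,0],[0,0,0,-0.05,0,0,0],[0,0,0,-0.13,0,0,0],[0,0,0,-0.16,0,0,0],[0,0.145,-0.036,0,0,0,0],[0,0.145,-0.036,0,0,0,0],[0,0.145,-0.036,0,0,0,0],[0,0.145,-0.036,0,0,0,0],[0,0.145,-0.036,0,0,0,0],[0,0.145,-0.036,0,0,0,0]],
  ],
)

```text
time: 9.65
tool_pos: [0.5278, 0.1533, 0.1293]
ee_rot: [0.0, 0.708, 0.706, 0.0]
wrist_force: [0.8, -0.4, 0.5]
gripper_width: 1.0
finger_force: 0.0
```

```bash
python3 wl.py w4; python3 - <<'E'
from h import *
c=cam('top');p,d=shot('top','top1')
hsv=cv2.cvtColor(p,cv2.COLOR_BGR2HSV); x=hsv[120:240,290:460]; m=((np.minimum(x[...,0],180-x[...,0].astype(int))<6)&(x[...,1]>150)); v,u=np.nonzero(m); print(len(u))
if len(u): print(plane('top',[[u.mean()+290,v.mean()+120]],.063,c).round(4))
E
```

```text
tcp [0.5278 0.1533 0.1293] 1.0001282805965968 0.0
red [215 232  21  50 896] [0.4858 0.1254] 0.0185
yellow [ 219  161   24   53 1017] [0.4921 0.1743] 0.0181
yellow [ 255  183   56   61 2658] [0.5256 0.1567] 0.0219
green [228  92  19  42 650] [0.4965 0.2222] 0.0133
green [ 259   94   53   53 2147] [0.5281 0.217 ] 0.0172
blue [ 268    1   56   55 2530] [0.5343 0.2746] 0.0183
blue [234  10  21  47 827] [0.5031 0.2703] 0.014
305
[[ 0.5912 -0.1054  0.063 ]]
```

carry_out(
  increments=[
    [[0,0,0,0.1,0,0,0],[0,0,0,0.12,0,0,0],[0,0,0,0.08,0,0,0],[0,0,0,0.037,0,0,0],[0,0,0,0,0,0,0],[255,0,0,0,0,0,0],[255,0,0,0,0,0,0],[255,0,0,0,0,0,0],[255,0,0,0,0,0,0],[255,0,0,0,0,0,0]],
  ],
)

```text
time: 10.75
tool_pos: [0.5288, 0.1517, 0.0287]
ee_rot: [0.0, 0.708, 0.706, 0.0]
wrist_force: [0.0, 0.1, 1.3]
gripper_width: 0.611
finger_force: 0.0
```

carry_out(
  increments=[
    [[255,0,0,0,0,0,0],[255,0,0,0,0,0,0],[255,0,0,0,0,0,0],[255,0,0,0,0,0,0],[255,0,0,0,0,0,0]],
  ],
)

```text
time: 11.25
tool_pos: [0.5284, 0.1517, 0.0281]
ee_rot: [-0.0, 0.708, 0.706, -0.0]
wrist_force: [-0.4, 0.4, 0.4]
gripper_width: 0.376
finger_force: 30.0
```

carry_out(
  increments=[
    [[255,0,0,-0.07,0,0,0],[255,0,0,-0.12,0,0,0],[255,0,0,-0.15,0,0,0],[255,-0.1,0.02,0,0,0,0],[255,-0.155,0.04,0,0,0,0],[255,-0.155,0.04,0,0,0,0],[255,-0.155,0.04,0,0,0,0],[255,-0.155,0.04,0,0,0,0],[255,-0.155,0.03,0,0,0,0],[255,-0.1,0.02,0,0,0,0]],
  ],
)

```text
time: 12.25
tool_pos: [0.5971, -0.1445, 0.1298]
ee_rot: [0.0, 0.709, 0.705, -0.0]
wrist_force: [0.1, -0.5, -2.0]
gripper_width: 0.38
finger_force: 30.0
```

carry_out(
  increments=[
    [[255,-0.08,0.01,0,0,0,0],[255,0,0,0,0,0,0],[255,0,0,0,0,0,0]],
  ],
)

```text
time: 12.55
tool_pos: [0.5991, -0.1649, 0.1296]
ee_rot: [-0.001, 0.709, 0.706, 0.0]
wrist_force: [0.1, 0.9, -0.4]
gripper_width: 0.379
finger_force: 30.0
```

```bash
python3 wl.py w5 .1643
```

```text
tcp [ 0.5991 -0.1649  0.1296] 0.3790985226076076 29.999877959489822
yellow [ 241  229   87   79 5559] [ 0.5984 -0.1616] 0.0191
yellow [179 289  21  78 890] [ 0.5578 -0.1874] 0.0191
yellow [369 289  22  77 913] [ 0.6395 -0.1874] 0.0188
```

View pics/w5.png

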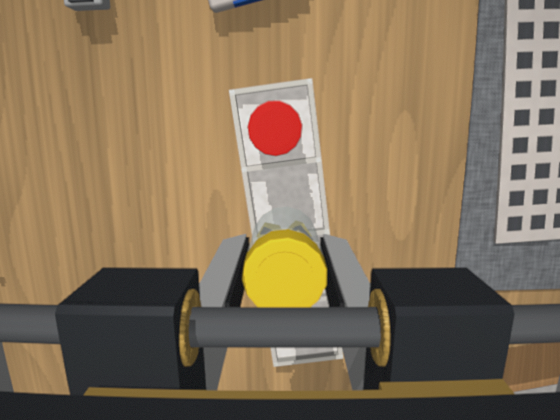

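Red stands centred in the left compartment at (275,127). Yellow is held upright above the second compartment. Lowering and releasing.

carry_out(
  increments=[
    [[255,-0.004,0.005,0.1,0,0,0],[255,0,0,0.12,0,0,0],[255,0,0,0.06,0,0,0],[255,0,0,0.03,0,0,0],[255,0,0,0.015,0,0,0],[255,0,0,0.008,0,0,0],[255,0,0,0.006,0,0,0],[255,0,0,0.003,0,0,0],[255,0,0,0,0,0,0]],
  ],
)

```text
time: 13.5
tool_pos: [0.6015, -0.1664, 0.0282]
ee_rot: [0.001, 0.708, 0.706, 0.0]
wrist_force: [0.4, 0.3, -0.7]
gripper_width: 0.375
finger_force: 30.0
```

carry_out(
  increments=[
    [[0,0,0,0,0,0,0],[0,0,0,0,0,0,0],[0,0,0,0,0,0,0],[0,0,0,0,0,0,0],[0,0,0,0,0,0,0],[0,0,0,0,0,0,0],[0,0,0,-0.05,0,0,0],[0,0,0,-0.13,0,0,0],[0,0,0,-0.16,0,0,0]],
  ],
)

```text
time: 14.4
tool_pos: [0.5995, -0.1656, 0.1285]
ee_rot: [-0.002, 0.708, 0.706, -0.001]
wrist_force: [0.5, 0.1, 0.2]
gripper_width: 1.002
finger_force: 0.0
```

carry_out(
  increments=[
    [[0,0.14,-0.026,0,0,0,0],[0,0.14,-0.026,0,0,0,0],[0,0.14,-0.026,0,0,0,0],[0,0.14,-0.026,0,0,0,0],[0,0.14,-0.026,0,0,0,0],[0,0.14,-0.026,0,0,0,0],[0,0.14,-0.026,0,0,0,0],[0,0.14,-0.026,0,0,0,0],[0,0.14,-0.026,0,0,0,0],[0,0,0,0,0,0,0]],
  ],
)

```text
time: 15.4
tool_pos: [0.5306, 0.2167, 0.1296]
ee_rot: [-0.001, 0.706, 0.708, 0.001]
wrist_force: [1.5, -0.5, -0.2]
gripper_width: 1.0
finger_force: 0.0
```

```bash
python3 wl.py w6
```

```text
tcp [0.5306 0.2167 0.1296] 1.0002380556877952 0.0
yellow [222 246  20  42 717] [0.4933 0.1814] 0.0158
green [228 178  20  42 663] [0.4987 0.23  ] 0.0144
green [ 258  196   51   52 2068] [0.5293 0.2138] 0.0182
blue [235 102  21  45 771] [0.5045 0.2786] 0.0144
blue [ 267  110   54   55 2307] [0.5362 0.2704] 0.0176
blue [  0 241  41  20 290] [0.3401 0.1919] 0.0177
```

carry_out(
  increments=[
    [[0,0,0,0.1,0,0,0],[0,0,0,0.12,0,0,0],[0,0,0,0.08,0,0,0],[0,0,0,0.039,0,0,0],[0,0,0,0,0,0,0],[255,0,0,0,0,0,0],[255,0,0,0,0,0,0],[255,0,0,0,0,0,0],[255,0,0,0,0,0,0],[255,0,0,0,0,0,0]],
  ],
)

```text
time: 16.45
tool_pos: [0.5323, 0.2121, 0.0284]
ee_rot: [0.0, 0.708, 0.706, 0.0]
wrist_force: [0.4, 0.7, -0.1]
gripper_width: 0.611
finger_force: 0.0
```

carry_out(
  increments=[
    [[255,0,0,0,0,0,0],[255,0,0,0,0,0,0],[255,0,0,0,0,0,0],[255,0,0,0,0,0,0],[255,0,0,0,0,0,0]],
  ],
)

```text
time: 16.95
tool_pos: [0.5317, 0.212, 0.0278]
ee_rot: [-0.0, 0.708, 0.706, -0.0]
wrist_force: [-0.5, -0.1, 1.2]
gripper_width: 0.38
finger_force: 30.0
```

carry_out(
  increments=[
    [[255,0,0,-0.07,0,0,0],[255,0,0,-0.12,0,0,0],[255,0,0,-0.15,0,0,0],[255,-0.1,0.017,0,0,0,0],[255,-0.155,0.03,0,0,0,0],[255,-0.155,0.03,0,0,0,0],[255,-0.155,0.03,0,0,0,0],[255,-0.155,0.03,0,0,0,0],[255,-0.155,0.03,0,0,0,0],[255,-0.155,0.03,0,0,0,0]],
  ],
)

```text
time: 17.95
tool_pos: [0.5904, -0.0992, 0.1297]
ee_rot: [0.0, 0.708, 0.706, 0.0]
wrist_force: [0.6, 0.9, -1.0]
gripper_width: 0.375
finger_force: 30.0
```

carry_out(
  increments=[
    [[255,-0.155,0.03,0,0,0,0],[255,-0.155,0.03,0,0,0,0],[255,-0.08,0,0,0,0,0],[255,-0.04,0,0,0,0,0],[255,0,0,0,0,0,0],[255,0,0,0,0,0,0]],
  ],
)

```text
time: 18.55
tool_pos: [0.6075, -0.2249, 0.1296]
ee_rot: [-0.001, 0.708, 0.706, 0.0]
wrist_force: [0.1, 0.4, -1.4]
gripper_width: 0.38
finger_force: 30.0
```

```bash
python3 wl.py w7 .1643
```

```text
tcp [ 0.6075 -0.2249  0.1296] 0.38031866247662877 29.999873489141464
yellow [179 289  21  78 887] [ 0.5658 -0.2475] 0.0189
yellow [369 289  22  78 884] [ 0.6474 -0.2476] 0.019
green [ 242  229   86   78 5433] [ 0.6072 -0.2213] 0.0187
```

View pics/w7.png

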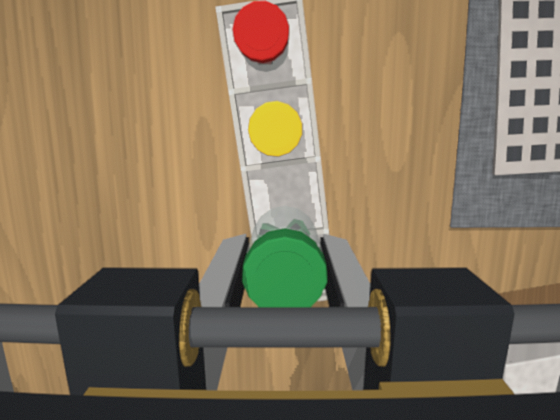

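Red (261,30) and yellow (275,128) both stand in their compartments. Green is held upright over the third one. Lowering it.

carry_out(
  increments=[
    [[255,-0.004,0.002,0.1,0,0,0],[255,0,0,0.12,0,0,0],[255,0,0,0.06,0,0,0],[255,0,0,0.03,0,0,0],[255,0,0,0.015,0,0,0],[255,0,0,0.008,0,0,0],[255,0,0,0.006,0,0,0],[255,0,0,0.003,0,0,0],[255,0,0,0,0,0,0]],
  ],
)

```text
time: 19.5
tool_pos: [0.6088, -0.2276, 0.0279]
ee_rot: [0.001, 0.708, 0.706, 0.0]
wrist_force: [0.2, -0.1, -1.3]
gripper_width: 0.377
finger_force: 30.0
```

carry_out(
  increments=[
    [[0,0,0,0,0,0,0],[0,0,0,0,0,0,0],[0,0,0,0,0,0,0],[0,0,0,0,0,0,0],[0,0,0,0,0,0,0],[0,0,0,0,0,0,0],[0,0,0,-0.05,0,0,0],[0,0,0,-0.13,0,0,0],[0,0,0,-0.16,0,0,0]],
  ],
)

```text
time: 20.4
tool_pos: [0.6069, -0.2267, 0.1281]
ee_rot: [-0.003, 0.708, 0.706, -0.001]
wrist_force: [1.0, 0.1, 0.5]
gripper_width: 0.999
finger_force: 0.0
```

carry_out(
  increments=[
    [[0,0.15,-0.022,0,0,0,0],[0,0.15,-0.022,0,0,0,0],[0,0.15,-0.022,0,0,0,0],[0,0.15,-0.022,0,0,0,0],[0,0.15,-0.022,0,0,0,0],[0,0.15,-0.022,0,0,0,0],[0,0.15,-0.022,0,0,0,0],[0,0.15,-0.022,0,0,0,0],[0,0.15,-0.022,0,0,0,0],[0,0.15,-0.022,0,0,0,0]],
  ],
)

```text
time: 21.4
tool_pos: [0.5432, 0.2246, 0.1294]
ee_rot: [0.0, 0.708, 0.706, 0.0]
wrist_force: [0.2, -0.6, -0.4]
gripper_width: 1.001
finger_force: 0.0
```

carry_out(
  increments=[
    [[0,0.15,-0.022,0,0,0,0],[0,0,0,0,0,0,0],[0,0,0,0,0,0,0]],
  ],
)

```text
time: 21.7
tool_pos: [0.5368, 0.2684, 0.1291]
ee_rot: [0.0, 0.707, 0.707, -0.0]
wrist_force: [-0.7, 0.2, 0.4]
gripper_width: 1.001
finger_force: 0.0
```

```bash
python3 wl.py w8
```

```text
tcp [0.5368 0.2684 0.1291] 1.0013942379626595 0.0
red [213 359  19  36 572] [0.4884 0.1432] 0.0161
green [223 238  19  39 606] [0.4999 0.2402] 0.0147
blue [229 167  20  43 702] [0.506  0.2887] 0.0146
blue [ 259  186   51   53 2134] [0.5361 0.2723] 0.0183
```

carry_out(
  increments=[
    [[0,0.008,0,0.1,0,0,0],[0,0,0,0.12,0,0,0],[0,0,0,0.08,0,0,0],[0,0,0,0.037,0,0,0],[0,0,0,0,0,0,0],[255,0,0,0,0,0,0],[255,0,0,0,0,0,0],[255,0,0,0,0,0,0],[255,0,0,0,0,0,0],[255,0,0,0,0,0,0]],
  ],
)

```text
time: 22.75
tool_pos: [0.5375, 0.2703, 0.0287]
ee_rot: [0.0, 0.708, 0.706, 0.0]
wrist_force: [-0.1, -0.2, -0.9]
gripper_width: 0.612
finger_force: 0.0
```

carry_out(
  increments=[
    [[255,0,0,0,0,0,0],[255,0,0,0,0,0,0],[255,0,0,0,0,0,0],[255,0,0,0,0,0,0],[255,0,0,0,0,0,0]],
  ],
)

```text
time: 23.25
tool_pos: [0.5371, 0.2702, 0.0281]
ee_rot: [-0.0, 0.708, 0.706, -0.0]
wrist_force: [0.1, -0.6, 0.3]
gripper_width: 0.375
finger_force: 30.0
```

carry_out(
  increments=[
    [[255,0,0,-0.07,0,0,0],[255,0,0,-0.12,0,0,0],[255,0,0,-0.15,0,0,0],[255,-0.1,0.012,0,0,0,0],[255,-0.155,0.025,0,0,0,0],[255,-0.155,0.025,0,0,0,0],[255,-0.155,0.025,0,0,0,0],[255,-0.155,0.025,0,0,0,0],[255,-0.155,0.025,0,0,0,0],[255,-0.155,0.025,0,0,0,0]],
  ],
)

```text
time: 24.25
tool_pos: [0.5849, -0.0409, 0.13]
ee_rot: [0.0, 0.708, 0.706, -0.0]
wrist_force: [0.6, -0.3, -0.3]
gripper_width: 0.377
finger_force: 30.0
```

carry_out(
  increments=[
    [[255,-0.155,0.025,0,0,0,0],[255,-0.155,0.025,0,0,0,0],[255,-0.155,0.025,0,0,0,0],[255,-0.155,0.025,0,0,0,0],[255,-0.13,0,0,0,0,0],[255,-0.07,0,0,0,0,0],[255,0,0,0,0,0,0],[255,0,0,0,0,0,0]],
  ],
)

```text
time: 25.05
tool_pos: [0.6139, -0.2837, 0.1298]
ee_rot: [-0.001, 0.708, 0.706, 0.0]
wrist_force: [-0.0, -0.5, -0.7]
gripper_width: 0.38
finger_force: 30.0
```

```bash
python3 wl.py w9 .1643
```

```text
tcp [ 0.6139 -0.2837  0.1298] 0.37952441335029913 29.999931156635284
yellow [179 289  21  78 890] [ 0.5725 -0.3063] 0.0191
yellow [369 289  22  77 923] [ 0.6542 -0.3063] 0.0188
blue [ 242  229   86   79 5510] [ 0.6132 -0.2802] 0.0187
```

View pics/w9.png

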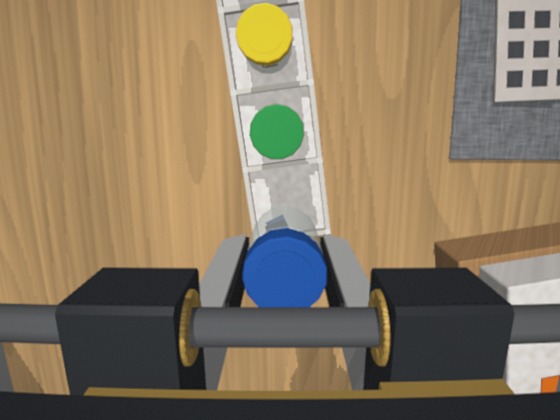

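Yellow (264,33) and green (277,131) are in place, and blue is held over the last compartment. A box stands to the right, near (450,250), so I'll check the finger clearance before lowering.

```bash
python3 - <<'E'
from h import *
import pickle
c=pickle.load(open('w9.pkl','rb')); d=np.load('pics/w9.npy')
v,u=np.mgrid[215:262:4,340:556:4]; z=d[v,u].ravel(); P=pts('wrist',np.c_[u.ravel(),v.ravel()],z,c)
Q=P[(P[:,2]>.006)&(P[:,2]<.13)]; print(len(Q),Q.min(0).round(3),Q.max(0).round(3))
c=cam('top'); d=np.load('pics/top0.npy'); v,u=np.mgrid[0:420,380:560]; P=pts('top',np.c_[u.ravel(),v.ravel()],d[v,u].ravel(),c)
Q=P[(P[:,2]>.008)&(P[:,1]<-.2)&(P[:,1]>-.37)&(P[:,0]>.655)&(P[:,0]<.78)]; print(len(Q),Q.min(0).round(3) if len(Q) else '',Q.max(0).round(3) if len(Q) else '')
E
```

```text
194 [ 0.743 -0.334  0.006] [ 0.842 -0.307  0.058]
1073 [ 0.742 -0.37   0.008] [ 0.78  -0.316  0.093]
```

carry_out(
  increments=[
    [[255,-0.003,0.006,0.1,0,0,0],[255,0,0,0.12,0,0,0],[255,0,0,0.06,0,0,0],[255,0,0,0.03,0,0,0],[255,0,0,0.015,0,0,0],[255,0,0,0.008,0,0,0],[255,0,0,0.006,0,0,0],[255,0,0,0.003,0,0,0],[255,0,0,0,0,0,0]],
  ],
)

```text
time: 26.0
tool_pos: [0.6164, -0.2862, 0.0282]
ee_rot: [0.001, 0.708, 0.706, 0.0]
wrist_force: [0.4, -0.2, -0.1]
gripper_width: 0.38
finger_force: 30.0
```

carry_out(
  increments=[
    [[0,0,0,0,0,0,0],[0,0,0,0,0,0,0],[0,0,0,0,0,0,0],[0,0,0,0,0,0,0],[0,0,0,0,0,0,0],[0,0,0,0,0,0,0],[0,0,0,-0.05,0,0,0],[0,0,0,-0.13,0,0,0],[0,0,0,-0.16,0,0,0],[0,0,0,-0.16,0,0,0]],
  ],
)

```text
time: 27.0
tool_pos: [0.6156, -0.2857, 0.1786]
ee_rot: [-0.001, 0.708, 0.706, -0.0]
wrist_force: [1.2, -0.5, 0.9]
gripper_width: 1.002
finger_force: 0.0
```

carry_out(
  increments=[
    [[0,0.03,-0.12,-0.08,0,0,0],[0,0.03,-0.12,0,0,0,0],[0,0.03,-0.12,0,0,0,0],[0,0,-0.05,0,0,0,0],[0,0,0,0,0,0,0],[0,0,0,0,0,0,0]],
  ],
)

```text
time: 27.6
tool_pos: [0.4944, -0.2594, 0.2018]
ee_rot: [0.001, 0.708, 0.706, 0.0]
wrist_force: [-0.4, 0.3, -0.4]
gripper_width: 0.998
finger_force: 0.0
```

```bash
python3 wl.py w10; python3 - <<'E'
from h import *
p,d=shot('top','top2')
for k in('red','yellow','green','blue'):
    for o in r.cut_out('top','jar_'+k)[:2]:
        v,u=np.nonzero(o['region']&(d>0)); P=pts('top',np.c_[u,v],d[v,u]); t=P[P[:,2]>.052]
        if len(t):
            xy=(t.max(0)+t.min(0))[:2]/2; a=.129; q=np.array([[np.cos(a),np.sin(a)],[-np.sin(a),np.cos(a)]])@(xy-[.604,-.195])
            print(k,round(o['score'],2),xy.round(3),'rack frame',q.round(4),'top z',np.median(t[:,2]).round(4))
cv2.imwrite('pics/v3.png',cv2.resize(p[120:290,80:480],None,fx=2,fy=2,interpolation=cv2.INTER_CUBIC))
E
```

```text
tcp [ 0.4944 -0.2594  0.2018] 0.9980942993296166 0.0
red [ 382    0   48   33 1257] [ 0.5909 -0.1092] 0.0192
yellow [ 389   63   47   44 1610] [ 0.599  -0.1661] 0.0194
green [ 395  138   42   40 1342] [ 0.6057 -0.2261] 0.0185
blue [ 398  203   42   40 1265] [ 0.6125 -0.2838] 0.0194
red 0.94 [ 0.592 -0.107] rack frame [-0.0005  0.0893] top z 0.0627
yellow 0.64 [0.629 0.114] rack frame [0.0645 0.3029] top z 0.058
yellow 0.56 [ 0.6   -0.166] rack frame [-0.0004  0.0296] top z 0.0629
green 0.92 [ 0.608 -0.226] rack frame [ 0.0001 -0.0316] top z 0.063
blue 0.82 [ 0.615 -0.285] rack frame [-0.0004 -0.0906] top z 0.0627
```

View pics/w10.png

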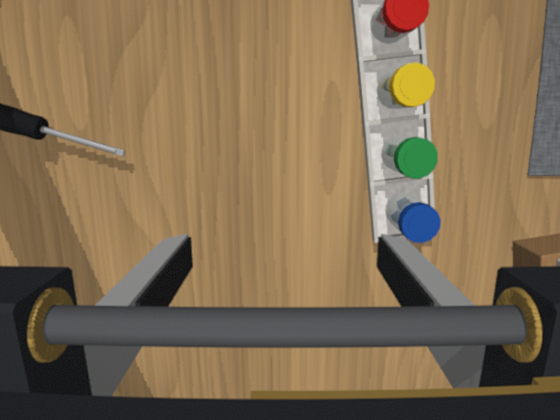

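View pics/v3.png

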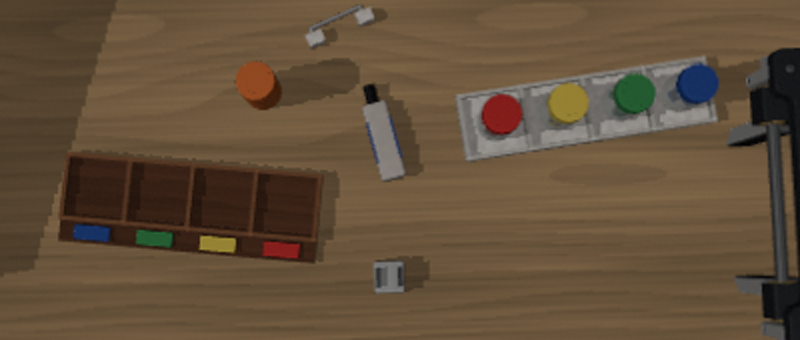

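The final pictures show all four jars upright and centred in the white rack: red (501,114), yellow (568,103), green (634,94) and blue (697,84) in the top view. The lid tops are at 63 mm, the wooden rack is empty, and the gripper is clear. Handing in.

```bash
python3 -c "
from station import r
print(r.close_job())"
```

```text
the job is handed in; nothing more can be done
None
```

The four jars stand released in the white rack in reverse order (red, yellow, green, blue from the left), each within about 2 mm of its compartment's middle by the last camera check, and the job was handed in after about 28 s without the judge's verdict being shown.

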